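Set a washed glaze bottle to dry with its cap pulled open

TASK

Put the washed glaze bottle up to dry: lay it gently in the bench rest, without dropping it, right down, with the wide collar in the rest's cross slot and the cap pointing out past the slotted end, and let go of it there while its cap is still shut. Then take hold of the cap and pull it straight out as far as it goes, and leave the bottle lying in the rest with the cap open. Do not disturb the cakes, the bowl or the brush.

Things in the scene. Friction and masses are not known exactly. Their poses are not given: they have to be found in the camera images.
- bottle: Empty dispensing bottle, clear and white plastic, about 0.17 kg, lying flat. Origin: centre of its square body (110 long, 44 wide, 44 mm high), 22 mm above its support; grip it across here. Own x runs along it towards the cap, z up. Collar plate (10 thick, 72 wide, 44 mm high) centred 60 mm along +x from the origin, then the cap. Overall 197 mm with the cap shut.
- cap_mid (a point): Grip point of the push-pull cap, on its axis, 110 mm along +x from the bottle's origin when shut; moves out with the cap. The cap is a ribbed white plastic round, 34 mm in diameter, from 38 mm behind this point to 32 mm ahead of it, with a 40 mm rim over the outermost 10 mm. Axes as the bottle's.
- cap (a joint): How far the cap is pulled out along the bottle's +x: 0 shut, 0.030 m fully out (hard stop; it cannot come off). Detent friction of about 7 N holds it wherever it is left. A bottle lying loose slides along when its cap is pulled; in the rest the slot holds its collar.
- rest_seat (a point): Where the bottle's origin comes when it lies seated in the bench rest, 52 mm above the table; own x is the way the cap must point, z up. Lower the bottle in from above. Its cap then stands free past the front block, axis 52 mm above the table, and between the two supports there is room for the fingers down to the base plate.
- cake_a: Bystander: cake in a brown paper form, 126 mm across, 50 mm high, on the baking tray at the far side. Origin under its centre.
- cake_b: Bystander: second cake like the first.
- bowl: Bystander: steel mixing bowl, 180 mm across, 75 mm high, on the robot's right. Origin under its centre.
- brush: Bystander: pastry brush with a blue handle, lying on the robot's left.
- rest: Fixed bench rest; origin on the table below rest_seat, same axes. Steel base plate x -61 to 84, y +-55, 10 mm high. White supports, floors 30 mm high: tail x -56 to -40, front block x 37 to 79. Side cheeks (tops 54 mm high at the tail, 60 at the front) leave a channel 54 mm wide at the tail, 52 at the front, for the 44 mm body. Cross slot in the front cheeks for the collar: 18 mm wide, centred at x 60.
Things that resemble listed ones, but are neither listed nor needed, are in the scene too. What is shaped like the bottle but orange is not meant. Leave any turquoise look-alike of the rest alone.

How it is judged:
On the way:
1. the bottle lies seated in the rest, let go, with its cap still shut (x of bottle in the frame of rest_seat between -0.008 and 0.008 m and y of bottle in the frame of rest_seat between -0.008 and 0.008 m and z of bottle in the frame of rest_seat between -0.006 and 0.006 m and angle between the x axis of bottle and the x axis of rest_seat, either way round below 0.14 rad and x of cap_mid in the frame of rest_seat above 0.05 m and value of joint cap below 0.012 m and contact force between the fingers and bottle below 0.3 N), for 0.2 s.
At the end, for the whole second after the job is handed in: The bottle lies at rest, seated in the bench rest (its origin within 8 mm of the seat point along and across, 6 mm in height, along the rest within 0.14 rad, cap pointing along the rest's +x), and the cap is pulled out by more than 25 mm of its 30 mm (x of bottle in the frame of rest_seat between -0.008 and 0.008 m and y of bottle in the frame of rest_seat between -0.008 and 0.008 m and z of bottle in the frame of rest_seat between -0.006 and 0.006 m and angle between the x axis of bottle and the x axis of rest_seat, either way round below 0.14 rad and x of cap_mid in the frame of rest_seat above 0.05 m and value of joint cap above 0.025 m and linear speed of bottle below 0.02 m/s); the robot touches nothing.
It fails at once if the cake is moved by more than 30 mm (distance of cake_a from where it was at the start of the episode above 0.03 m).
It fails at once if the cake is moved by more than 30 mm (distance of cake_b from where it was at the start of the episode above 0.03 m).
It fails at once if the bowl is moved by more than 30 mm (distance of bowl from where it was at the start of the episode above 0.03 m).
It fails at once if the brush is moved by more than 30 mm (distance of brush from where it was at the start of the episode above 0.03 m).
It fails at once if the bottle is dropped (moves faster than 0.6 m/s while out of the fingers) (linear speed of bottle above 0.6 m/s and contact force between the fingers and bottle below 0.1 N).
It also fails if it takes over 51 s, if anything falls off the work surface, if the arm or the gripper's body presses on something with over 40 N, if the wrist force passes 120 N, or if a joint passes its speed limit or range.

ROBOT

A 6-joint arm with a two-finger parallel gripper is mounted at the origin on the work surface. World frame = base frame: x ahead of the robot, y to its left, z up, the work surface at z = 0. Lengths are in m, angles in rad, forces in N, time in s.
With the tool pointing down it reaches from about 0.4 to 0.825 m from the base axis. Payload 7 kg.
Tool frame: the origin (TCP) lies at the very end of the fingers, on their centre line; the grasp point (between the pads) lies 19 mm behind it; z points along the fingers, y is the line along which they close (so a half turn about z gives the same grasp; the last joint's range is limited). The gripper opens to 88 mm and grips with 3 to 60 N. Pads are 19 mm wide; open, the fingers measure 130 mm over their backs; the gripper's body (78 mm by 193 mm) begins 47 mm behind the grasp point.
Start: joints at [-0.874, 0.359, 0.012, 0, -1.224, -0.288], TCP at [0.268, -0.619, 0.227] pointing down, gripper open.
Joint ranges: [-3.07, 3.07], [-1.43, 2.12], [-1.02, 1.25], [-3.03, 1.67], [-3.05, -0], [-3.03, 3.03]. Speed limits (rad/s): [2.39, 2.39, 3.01, 3.14, 3.14, 3.14].

INTERFACE

Orientations are given as [roll, pitch, yaw] about the fixed x, y, z axes, in that order (R = Rz(yaw) Ry(pitch) Rx(roll)).
In Python, from station import arm gives the robot as it stands. The module is installed in compiled form; this text tells all that it offers.
- The arm moves only by the shell command python3 -m crank 'ROWS' [FORCE]. ROWS is JSON, a list of rows, each an object of numbers: "dx", "dy", "dz": the shift along the world's x, y, z in m; "twist": the turn about the world's z in degrees; "grip": the opening, from -1 (shut) to 1 (fully open). A call has exactly 5 rows; each row is the pose to reach, as a shift and turn from the pose commanded when the call began; what a row does not reach only later rows make up. A row lasts 1/12 s, in which the tool goes at most 41.7 mm and 7.16 degrees, less where a joint would pass 70% of its speed; a pose out of reach is approached as far as the arm can. A call with a gripper value outside its range is refused whole. The fingers move at their own pace and stop on an object; FORCE is the grip in N (left out, the last holds). Time passes only in rows, so rows that repeat a pose let the fingers close, or fill a call up. It gives the time, the measured TCP pose, the force, the opening and the grip force at its end, in the units of the state.
- arm.get_state(): the state, without advancing time (a new reading comes with each control period).
- arm.grab_frame(name): name is "scene" or "top" or "wrist"; returns the picture (400x640x3 uint8, red, green, blue); there is no depth.
- arm.get_calibration(name): a dict with "fx", "fy", "cx", "cy" (pixels), "k1" (the pictures are not rectified: a ray, as slopes to the right and down, at radius r is drawn at 1 + k1 r^2 times it, then the intrinsics apply), "cam_to_world" (4x4, takes a point from camera to world coordinates); the wrist camera has in their place "tool_from_camera" (4x4, takes a point from camera to tool coordinates, whose origin is the TCP and whose axes are the flange's). Camera axes: x right, y down, z forward; pixel columns grow to the right and rows downward; lengths in m; the calibration is good to about 2 mm. A picture is of the moment at which its call begins: read the wrist's pose just before it. get_calibration takes no time and is no camera call.
- arm.job_done(): hands the job in; it is judged then, once.
The state is a dict: "t": time; "q": joint angles; "qd": joint speeds; "joint_efforts": joint torques, N m; "eef_pos": TCP position; "ee_rot": TCP orientation; "force": force on the tool from outside, world axes, zero at the start; "moment": the same for the moment, N m; "width": finger opening in m; "gripper_force": force on a finger pad.
Only numpy, scipy, OpenCV 4.12 (cv2) and the standard library are available. Lean on these libraries where they do the work, as an engineer would, in place of code of your own. Each camera call takes 0.05 s, during which the arm holds its last target. There are 200 camera calls.

## Working session

There is one attempt and no reset: what is moved stays moved. The work goes in short steps, Python scripts to look and compute and a shell command to move; the robot and the scene stay as the last step left them, time stands still between calls to the robot, and variables do not carry over. Pictures are saved under pics/ and viewed, at most 10 in all, crops included, and the job is handed in when it is done.

```bash
mkdir -p pics; cat > h.py <<'E'
import numpy as np, cv2
from station import arm
def cal(n):
    c=arm.get_calibration(n)
    if n=="wrist":
        from scipy.spatial.transform import Rotation as R
        s=arm.get_state(); T=np.eye(4); T[:3,:3]=R.from_euler('xyz',s['ee_rot']).as_matrix(); T[:3,3]=s['eef_pos']
        c['cam_to_world']=T@np.array(c['tool_from_camera'])
    c['cam_to_world']=np.array(c['cam_to_world']); return c
def ray(c,uv):
    K=np.array([[c['fx'],0,c['cx']],[0,c['fy'],c['cy']],[0,0,1.]])
    p=cv2.undistortPoints(np.array(uv,float).reshape(-1,1,2),K,np.array([c['k1'],0,0,0.]))[:,0]
    d=np.c_[p,np.ones(len(p))]@c['cam_to_world'][:3,:3].T
    return c['cam_to_world'][:3,3],d
def onz(c,uv,z):
    o,d=ray(c,uv); return o+d*((z-o[2])/d[:,2])[:,None]
def snap(n,f):
    c=cal(n); im=arm.grab_frame(n); cv2.imwrite(f'pics/{f}.png',im[:,:,::-1]); return c,im
E
python3 - <<'E'
from h import *
for n in ("top","scene"):
    c,im=snap(n,n+'0'); print(n,c['fx'],c['k1'],c['cam_to_world'].round(3).tolist())
s=arm.get_state(); print(s['eef_pos'],s['ee_rot'],s['width'],s['t'])
E
```

```text
top 507.4457616319865 -0.09203585344818949 [[0.093, -0.973, 0.213, 0.187], [-0.996, -0.091, 0.017, -0.025], [0.003, -0.214, -0.977, 1.686], [0.0, 0.0, 0.0, 1.0]]
scene 402.58839522719825 -0.10080627296135712 [[0.707, 0.459, -0.538, 1.299], [0.707, -0.443, 0.552, -0.819], [0.015, -0.77, -0.638, 0.966], [0.0, 0.0, 0.0, 1.0]]
[ 0.26810592 -0.61900031  0.22572494] [ 3.14010606e+00 -1.61669214e-04 -2.73290276e+00] 0.0878316597121203 0.1
```

View pics/top0.png

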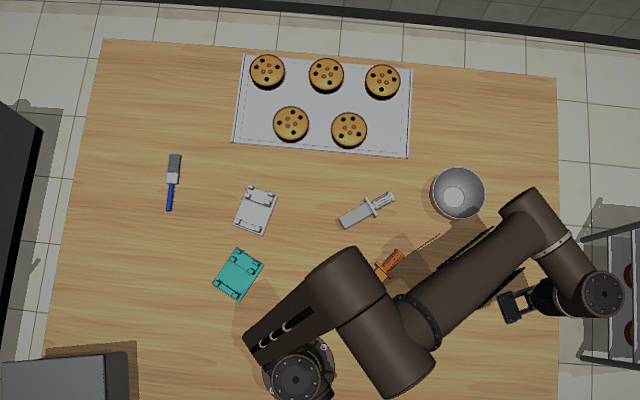

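View pics/scene0.png

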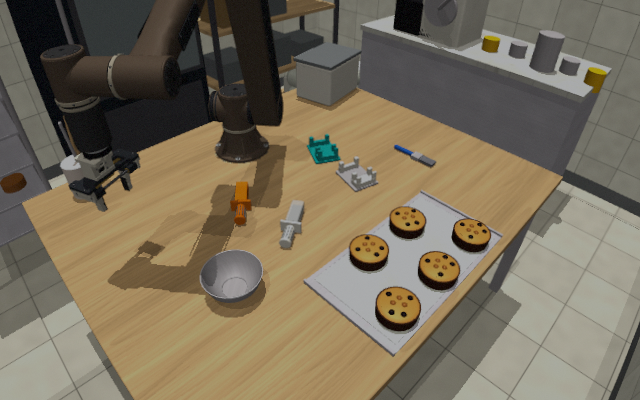

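The top view shows the white bottle from (340,222) to (394,197) with its cap end to the right, near the bowl. The white rest is around (255,210) and the turquoise look-alike around (238,274). I'll zoom in on the bottle and rest, then measure.

```bash
python3 - <<'E'
from h import *
im=cv2.imread('pics/top0.png'); cv2.imwrite('pics/c1.png',cv2.resize(im[165:245,225:405],None,fx=4.4,fy=4.4,interpolation=cv2.INTER_CUBIC))
c=cal('top'); hsv=cv2.cvtColor(im,cv2.COLOR_BGR2HSV)
m=((hsv[...,1]<50)&(hsv[...,2]>90)).astype(np.uint8)
n,l,st,ce=cv2.connectedComponentsWithStats(m)
for i in range(1,n):
    x,y,w,h,a=st[i]
    if a>100 and 220<x<410 and 165<y<260:
        pts=np.argwhere(l==i)[:,::-1]; r=cv2.minAreaRect(pts.astype(np.float32))
        print(st[i],ce[i],r,'\n',onz(c,cv2.boxPoints(r),0.03).round(3).tolist())
E
```

```text
[ 232  185   46   51 1344] [254.40997024 210.26785714] ((254.62734985351562, 209.7439727783203), (32.56838607788086, 44.218448638916016), 21.250505447387695) 
 [[0.437, 0.264, 0.03], [0.581, 0.228, 0.03], [0.551, 0.122, 0.03], [0.407, 0.159, 0.03]]
[339 191  56  37 722] [365.07756233 209.78254848] ((366.99627685546875, 209.19517517089844), (21.766674041748047, 58.53223419189453), 52.4314079284668) 
 [[0.49, -0.083, 0.03], [0.626, -0.228, 0.03], [0.571, -0.277, 0.03], [0.437, -0.131, 0.03]]
```

View pics/c1.png

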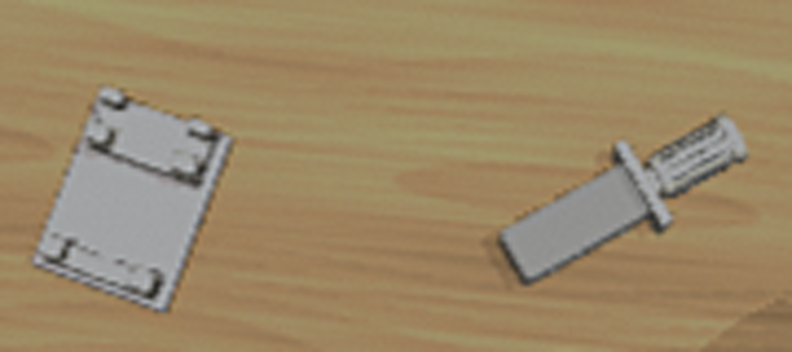

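The crop (4.4x, offset 225,165) shows the rest's slotted front block, with four posts, at the top at crop (100–210, 95–170). Its base corners are at about (35,263), (167,310) and (232,140), so rest +x points up the image. The bottle's tail corners are at (502,238) and (527,283), its collar runs (620,145)–(668,225), and its cap tip is at (735,137).

```bash
python3 - <<'E'
from h import *
c=cal('top'); f=lambda p:np.array(p)/4.4+[225,165]-0.4
b=onz(c,f([[35,263],[167,310],[232,140]]),.01); print(b.round(3).tolist())
ex=(b[2]-b[1])[:2]; print(np.linalg.norm(ex),np.linalg.norm(b[1]-b[0])); y=np.arctan2(ex[1],ex[0]); ey=(b[0]-b[1])[:2]; y2=np.arctan2(ey[1],ey[0])-np.pi/2
print('rest yaw',np.degrees([y,y2])); y=(y+y2)/2; u=np.array([np.cos(y),np.sin(y)])
print('rest origin',(b[0]+b[1])[:2]/2+61*u/1000)
t=onz(c,f([[502,238],[527,275]]),.044); k=onz(c,f([[620,145],[668,220]]),.044); tip=onz(c,f([[735,137]]),.03)
T=t.mean(0)[:2];K=k.mean(0)[:2]; d=tip[0,:2]-T; yb=np.arctan2(d[1],d[0]); d2=K-T
print('bottle',T,K,tip,np.degrees([yb,np.arctan2(d2[1],d2[0])]),np.linalg.norm(d),np.linalg.norm(d2)); u=np.array([np.cos(yb),np.sin(yb)])
print('origin',T+.055*u,K-.06*u)
E
```

```text
[[0.441, 0.264, 0.01], [0.414, 0.159, 0.01], [0.55, 0.125, 0.01]]
0.14016532200557535 0.10759188303795743
rest yaw [-14.41036057 -14.15206011]
rest origin [0.48650014 0.19653195]
bottle [ 0.47386163 -0.09767526] [ 0.53912605 -0.19005744] [[ 0.58382861 -0.25837419  0.03      ]] [-55.61599214 -54.76027691] 0.19472258240740548 0.1131101744410902
origin [ 0.50492215 -0.14306517] [ 0.50524185 -0.14054117]
```

```bash
python3 -m crank '[{"dx":0.016,"dy":0.032,"dz":0.005,"twist":6.8,"grip":1},{"dx":0.032,"dy":0.064,"dz":0.01,"twist":13.6,"grip":1},{"dx":0.048,"dy":0.096,"dz":0.01,"twist":20.4,"grip":1},{"dx":0.064,"dy":0.128,"dz":0.01,"twist":27.2,"grip":1},{"dx":0.079,"dy":0.159,"dz":0.01,"twist":33.8,"grip":1}]' 30
python3 -m crank '[{"dx":0.016,"dy":0.032,"twist":6.8,"grip":1},{"dx":0.032,"dy":0.064,"twist":13.6,"grip":1},{"dx":0.048,"dy":0.096,"twist":20.4,"grip":1},{"dx":0.064,"dy":0.128,"twist":27.2,"grip":1},{"dx":0.079,"dy":0.159,"twist":33.8,"grip":1}]'
python3 -m crank '[{"dx":0.016,"dy":0.032,"twist":6.8,"grip":1},{"dx":0.032,"dy":0.064,"twist":13.6,"grip":1},{"dx":0.048,"dy":0.096,"twist":20.4,"grip":1},{"dx":0.064,"dy":0.128,"twist":27.2,"grip":1},{"dx":0.079,"dy":0.159,"twist":33.8,"grip":1}]'
python3 -m crank '[{"grip":1},{"grip":1},{"grip":1},{"grip":1},{"grip":1}]'
python3 - <<'E'
from h import *
c,im=snap('wrist','w0'); s=arm.get_state(); print(s['q'].round(3) if hasattr(s['q'],'round') else s['q'], c['tool_from_camera'])
E
```

```text
t: 0.52
eef_pos: [0.3476, -0.4587, 0.2362]
ee_rot: [3.141, 0.0, -2.137]
force: [0.6, -0.0, -0.3]
width: 0.088
gripper_force: 0.0
[-0.576  0.186 -0.201 -0.002 -1.183  0.02 ] [[-3.01496670e-04 -9.68606451e-01 -2.48598980e-01  6.58535617e-02]
 [ 9.99998377e-01 -7.33564979e-04  1.64537920e-03 -1.74079455e-04]
 [-1.77608841e-03 -2.48598081e-01  9.68605100e-01 -1.59402827e-01]
 [ 0.00000000e+00  0.00000000e+00  0.00000000e+00  1.00000000e+00]]invalid input at $[0]: expected keys dx, dy, dz, twist, grip
invalid input at $[0]: expected keys dx, dy, dz, twist, grip
invalid input at $[0]: expected keys dx, dy, dz, twist, grip
```

View pics/w0.png

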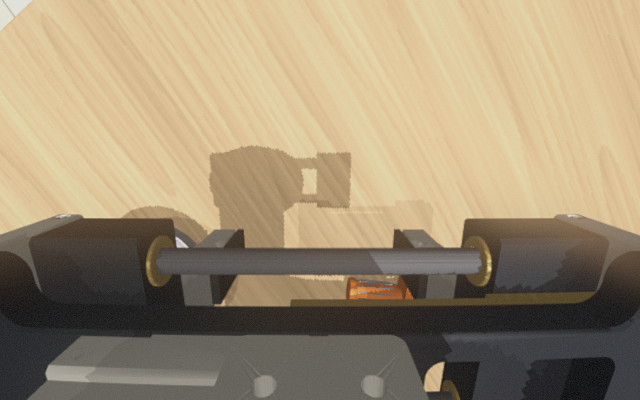

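The wrist image shows only table and shadow, with the orange look-alike at (375,288). Only the first move ran, because every row needs all five keys. Continuing.

```bash
python3 -m crank '[{"dx":0.016,"dy":0.032,"dz":0,"twist":6.8,"grip":1},{"dx":0.032,"dy":0.064,"dz":0,"twist":13.6,"grip":1},{"dx":0.048,"dy":0.096,"dz":0,"twist":20.4,"grip":1},{"dx":0.064,"dy":0.128,"dz":0,"twist":27.2,"grip":1},{"dx":0.079,"dy":0.159,"dz":0,"twist":33.8,"grip":1}]' | head -3
python3 -m crank '[{"dx":0.016,"dy":0.032,"dz":0,"twist":6.8,"grip":1},{"dx":0.032,"dy":0.064,"dz":0,"twist":13.6,"grip":1},{"dx":0.048,"dy":0.096,"dz":0,"twist":20.4,"grip":1},{"dx":0.064,"dy":0.128,"dz":0,"twist":27.2,"grip":1},{"dx":0.079,"dy":0.159,"dz":0,"twist":33.8,"grip":1}]' | head -3
python3 -m crank '[{"dx":0,"dy":0,"dz":0,"twist":0,"grip":1},{"dx":0,"dy":0,"dz":0,"twist":0,"grip":1},{"dx":0,"dy":0,"dz":0,"twist":0,"grip":1},{"dx":0,"dy":0,"dz":0,"twist":0,"grip":1},{"dx":0,"dy":0,"dz":0,"twist":0,"grip":1}]'
python3 - <<'E'
from h import *
c,im=snap('wrist','w1'); s=arm.get_state(); print(s['q'])
E
```

```text
t: 0.98
eef_pos: [0.4266, -0.2997, 0.2364]
ee_rot: [3.141, 0.0, -1.547]
t: 1.4
eef_pos: [0.5056, -0.1406, 0.2365]
ee_rot: [3.142, 0.0, -0.957]
t: 1.82
eef_pos: [0.5048, -0.1432, 0.2365]
ee_rot: [3.141, 0.0, -0.965]
force: [0.1, -0.5, -0.3]
width: 0.0876
gripper_force: 0.0
[ 9.76348440e-02  1.03854733e-01 -3.00909151e-01 -1.61684190e-05
 -1.16610414e+00  5.08130159e-01]
```

View pics/w1.png

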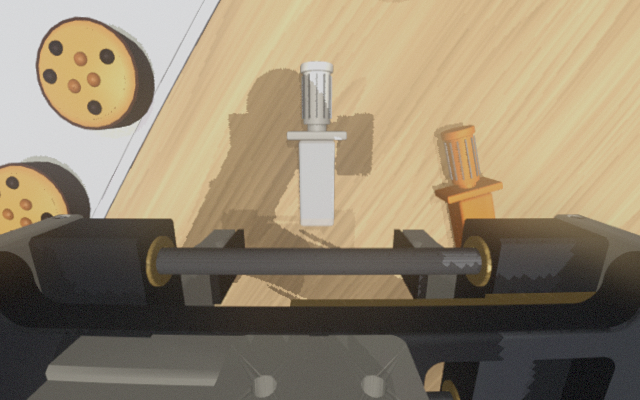

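The wrist view shows the bottle nearly aligned with the tool. Its tail edge is at (300–334, 225), the collar at (288–346, 135) and the cap tip at (317,65).

```bash
python3 - <<'E'
from h import *
c=cal('wrist'); 
p=onz(c,[[300,226],[334,224]],.022); col=onz(c,[[288,135],[346,135]],.044); tip=onz(c,[[317,64]],.03); bt=onz(c,[[299.5,142],[335.5,142]],.044)
tl=onz(c,[[300.5,222],[333.5,222]],.044)
for n,a in dict(tail=p,tl=tl,col=col,bt=bt,tip=tip).items(): print(n,a.round(4).tolist(),np.linalg.norm(a[0]-a[-1]))
C=col.mean(0); print(C[:2])
for z in (.0,.044):
    t=onz(c,[[317,224]],z)[0]; d=(tip[0]-t)[:2]; print(z,t,np.degrees(np.arctan2(d[1],d[0])),np.linalg.norm(d)); u=d/np.linalg.norm(d); print(t[:2]+.055*u, C[:2]-.06*u)
E
```

```text
tail [[0.4896, -0.0757, 0.022], [0.4528, -0.1047, 0.022]] 0.04689014451350164
tl [[0.4952, -0.0878, 0.044], [0.4602, -0.112, 0.044]] 0.042627279100294
col [[0.5686, -0.1703, 0.044], [0.5114, -0.2099, 0.044]] 0.06952930029327231
bt [[0.5526, -0.1713, 0.044], [0.5169, -0.196, 0.044]] 0.043388371015520136
tip [[0.5866, -0.2575, 0.03]] 0.0
[ 0.53997333 -0.1901082 ]
0.0 [ 0.46780087 -0.08518823  0.        ] -55.41651070110813 0.20925023680953633
[ 0.49901923 -0.13046972] [ 0.50591694 -0.14071021]
0.044 [ 0.47614293 -0.09766769  0.044     ] -55.35297038012244 0.19424100589324808
[ 0.50741149 -0.14291454] [ 0.50586218 -0.140748  ]
```

Origin is about (0.506,-0.142) and yaw -55.4°, matching the top view. Descend and grip.

```bash
python3 -m crank '[{"dx":0.001,"dy":0.001,"dz":-0.03,"twist":0,"grip":1},{"dx":0.001,"dy":0.001,"dz":-0.065,"twist":0,"grip":1},{"dx":0.001,"dy":0.001,"dz":-0.1,"twist":0,"grip":1},{"dx":0.001,"dy":0.001,"dz":-0.135,"twist":0,"grip":1},{"dx":0.001,"dy":0.001,"dz":-0.165,"twist":0,"grip":1}]' 30 | head -5
python3 -m crank '[{"dx":0,"dy":0,"dz":-0.025,"twist":0,"grip":1},{"dx":0,"dy":0,"dz":-0.045,"twist":0,"grip":1},{"dx":0,"dy":0,"dz":-0.06,"twist":0,"grip":1},{"dx":0,"dy":0,"dz":-0.062,"twist":0,"grip":1},{"dx":0,"dy":0,"dz":-0.062,"twist":0,"grip":1}]' | head -5
python3 -m crank '[{"dx":0,"dy":0,"dz":0,"twist":0,"grip":-0.2},{"dx":0,"dy":0,"dz":0,"twist":0,"grip":-0.5},{"dx":0,"dy":0,"dz":0,"twist":0,"grip":-0.5},{"dx":0,"dy":0,"dz":0,"twist":0,"grip":-0.5},{"dx":0,"dy":0,"dz":0,"twist":0,"grip":-0.5}]' 25
```

```text
t: 2.28
eef_pos: [0.5053, -0.1422, 0.0698]
ee_rot: [3.141, 0.0, -0.965]
force: [0.1, 0.8, -0.3]
width: 0.0878
t: 2.7
eef_pos: [0.5055, -0.1421, 0.0089]
ee_rot: [3.14, 0.001, -0.964]
force: [0.8, 0.1, 0.4]
width: 0.0879
t: 3.12
eef_pos: [0.5067, -0.1413, 0.0103]
ee_rot: [-3.14, -0.001, -0.963]
force: [0.4, 0.2, -0.8]
width: 0.0595
gripper_force: 0.0
```

```bash
python3 -m crank '[{"dx":0,"dy":0,"dz":0,"twist":0,"grip":-0.5},{"dx":0,"dy":0,"dz":0,"twist":0,"grip":-0.5},{"dx":0,"dy":0,"dz":0,"twist":0,"grip":-0.5},{"dx":0,"dy":0,"dz":0,"twist":0,"grip":-0.5},{"dx":0,"dy":0,"dz":0,"twist":0,"grip":-0.5}]' 25
```

```text
t: 3.53
eef_pos: [0.5064, -0.1413, 0.0097]
ee_rot: [-3.141, -0.0, -0.963]
force: [-1.4, 0.9, 3.9]
width: 0.0438
gripper_force: 25.0
```

```bash
python3 -m crank '[{"dx":0,"dy":0,"dz":0.015,"twist":0,"grip":-0.5},{"dx":0,"dy":0,"dz":0.045,"twist":0,"grip":-0.5},{"dx":0,"dy":0,"dz":0.08,"twist":0,"grip":-0.5},{"dx":0,"dy":0,"dz":0.115,"twist":0,"grip":-0.5},{"dx":0,"dy":0,"dz":0.14,"twist":0,"grip":-0.5}]' | grep -v rot
python3 -m crank '[{"dx":0,"dy":0.02,"dz":0,"twist":4,"grip":-0.5},{"dx":0,"dy":0.05,"dz":0,"twist":9,"grip":-0.5},{"dx":0,"dy":0.085,"dz":0,"twist":14,"grip":-0.5},{"dx":0,"dy":0.12,"dz":0,"twist":19,"grip":-0.5},{"dx":0,"dy":0.15,"dz":0,"twist":23,"grip":-0.5}]' | head -2
python3 -m crank '[{"dx":0,"dy":0.03,"dz":0,"twist":4,"grip":-0.5},{"dx":0,"dy":0.065,"dz":0,"twist":8,"grip":-0.5},{"dx":-0.01,"dy":0.1,"dz":0,"twist":12,"grip":-0.5},{"dx":-0.015,"dy":0.13,"dz":0,"twist":15,"grip":-0.5},{"dx":-0.02,"dy":0.15,"dz":0,"twist":18,"grip":-0.5}]' | head -2
python3 -m crank '[{"dx":0,"dy":0.015,"dz":0,"twist":0,"grip":-0.5},{"dx":0,"dy":0.03,"dz":0,"twist":0,"grip":-0.5},{"dx":0,"dy":0.038,"dz":0,"twist":0,"grip":-0.5},{"dx":0,"dy":0.038,"dz":0,"twist":0,"grip":-0.5},{"dx":0,"dy":0.038,"dz":0,"twist":0,"grip":-0.5}]'
python3 - <<'E'
from h import *
c,im=snap('wrist','w2')
E
```

```text
t: 3.95
eef_pos: [0.5067, -0.1415, 0.1522]
force: [1.6, -0.5, -1.7]
width: 0.044
gripper_force: 25.0
t: 4.37
eef_pos: [0.5057, 0.0103, 0.1494]
t: 4.78
eef_pos: [0.4856, 0.161, 0.1492]
t: 5.2
eef_pos: [0.4864, 0.1963, 0.1492]
ee_rot: [3.141, 0.0, -0.248]
force: [0.1, -0.8, -1.1]
width: 0.0441
gripper_force: 25.0
```

View pics/w2.png

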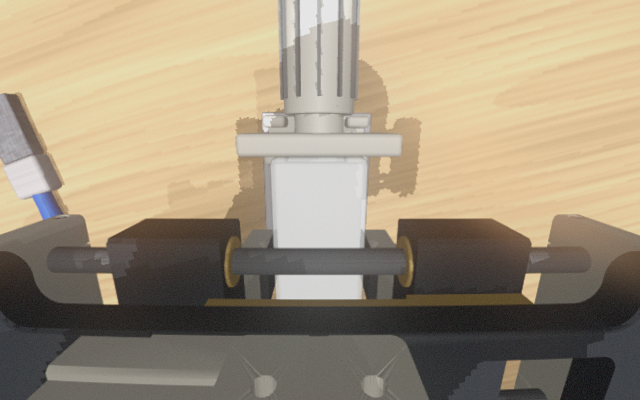

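The bottle is in the grip with its collar at (237–402, 135–156). The rest's front cheek tops show beyond it at about (265–285,120) and (348–370,120). Zooming in there.

```bash
python3 - <<'E'
from h import *
im=cv2.imread('pics/w2.png'); cv2.imwrite('pics/c2.png',cv2.resize(im[95:215,225:415],None,fx=4.2,fy=4.2,interpolation=cv2.INTER_CUBIC))
E
```

```text
(no output)
```

View pics/c2.png

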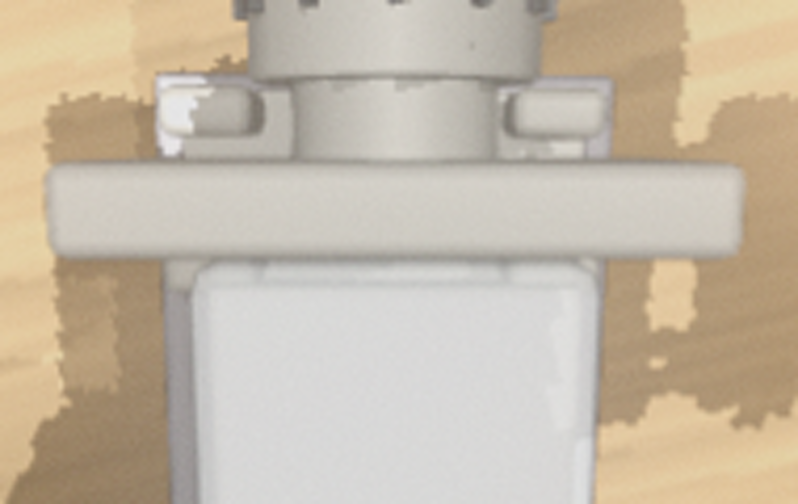

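The crop (4.2x, offset 225,95) shows the base front edge from (155,75) to (611,75). The cheek inner faces are at x 265 and 507, and the collar's front edge runs (48–744, 163) with its top rear edge at about y 257.

```bash
python3 - <<'E'
from h import *
c=cal('wrist'); s=arm.get_state(); P=np.array(s['eef_pos']); g=lambda p:np.array(p,float)/4.2+[225,95]-0.4
y=s['ee_rot'][2]; print(np.degrees(y))
R=np.array([[np.cos(y),np.sin(y)],[-np.sin(y),np.cos(y)]])
def loc(p,z): print(z,(onz(c,g(p),z)[:,:2]-P[:2])@R.T*1000)
loc([[155,75],[611,75]],.01)       # base front corners x84 y+-55
loc([[265,110],[507,110]],.06)     # inner cheek edges top
loc([[170,87],[600,87]],.06)       # front edge of cheek tops x79
loc([[163,265],[600,265],[172,490],[595,440]],.01)
zb=P[2]-.0097+.044
loc([[48,163],[744,163],[48,257],[744,257],[195,300],[598,300]],zb)
E
```

```text
-14.24482366532954
0.01 [[ 82.27677288  57.60752896]
 [ 82.21574714 -51.00479644]]
0.06 [[ 72.84511524  26.34237292]
 [ 72.82281515 -21.91065026]]
0.06 [[ 77.33265909  45.13808446]
 [ 77.28913221 -40.30553113]]
0.01 [[ 37.20211461  57.71760908]
 [ 37.16906537 -50.15835436]
 [-20.63739408  58.11895863]
 [ -7.31724162 -50.7186123 ]]
0.1835418643360976 [[ 64.5968366   35.64616925]
 [ 64.57888862 -35.03802526]
 [ 55.10853007  36.29004965]
 [ 55.09573568 -35.6834939 ]
 [ 50.61976483  21.21823583]
 [ 50.61397419 -20.72997367]]
```

Bottle-to-rest offset is about (-1.6,+2.5) mm in rest axes, or dx −1, dy +3 mm in world. Yaw agrees. Lower to just above the cheeks, then slowly.

```bash
python3 -m crank '[{"dx":-0.001,"dy":0.003,"dz":-0.01,"twist":0,"grip":-0.5},{"dx":-0.001,"dy":0.003,"dz":-0.03,"twist":0,"grip":-0.5},{"dx":-0.001,"dy":0.003,"dz":-0.05,"twist":0,"grip":-0.5},{"dx":-0.001,"dy":0.003,"dz":-0.065,"twist":0,"grip":-0.5},{"dx":-0.001,"dy":0.003,"dz":-0.07,"twist":0,"grip":-0.5}]'
python3 -m crank '[{"dx":0,"dy":0,"dz":-0.005,"twist":0,"grip":-0.5},{"dx":0,"dy":0,"dz":-0.01,"twist":0,"grip":-0.5},{"dx":0,"dy":0,"dz":-0.015,"twist":0,"grip":-0.5},{"dx":0,"dy":0,"dz":-0.02,"twist":0,"grip":-0.5},{"dx":0,"dy":0,"dz":-0.024,"twist":0,"grip":-0.5}]'
```

```text
t: 5.67
eef_pos: [0.4839, 0.1979, 0.0767]
ee_rot: [3.138, 0.003, -0.249]
force: [-0.4, -0.5, -1.0]
width: 0.044
gripper_force: 25.0
t: 6.08
eef_pos: [0.4855, 0.1998, 0.0555]
ee_rot: [-3.141, -0.0, -0.248]
force: [0.2, -0.8, -2.2]
width: 0.0438
gripper_force: 25.0
```

No contact with the cheeks. Continue down to about 0.040.

```bash
python3 -m crank '[{"dx":0,"dy":0,"dz":-0.004,"twist":0,"grip":-0.5},{"dx":0,"dy":0,"dz":-0.008,"twist":0,"grip":-0.5},{"dx":0,"dy":0,"dz":-0.011,"twist":0,"grip":-0.5},{"dx":0,"dy":0,"dz":-0.013,"twist":0,"grip":-0.5},{"dx":0,"dy":0,"dz":-0.014,"twist":0,"grip":-0.5}]'
python3 -m crank '[{"dx":0,"dy":0,"dz":-0.001,"twist":0,"grip":-0.5},{"dx":0,"dy":0,"dz":-0.002,"twist":0,"grip":-0.5},{"dx":0,"dy":0,"dz":-0.002,"twist":0,"grip":-0.5},{"dx":0,"dy":0,"dz":-0.002,"twist":0,"grip":-0.5},{"dx":0,"dy":0,"dz":-0.002,"twist":0,"grip":-0.5}]'
```

```text
t: 6.5
eef_pos: [0.4852, 0.1996, 0.0412]
ee_rot: [3.141, 0.0, -0.247]
force: [0.1, 0.7, -1.4]
width: 0.0439
gripper_force: 25.0
t: 6.92
eef_pos: [0.4854, 0.1998, 0.0397]
ee_rot: [-3.141, -0.0, -0.247]
force: [0.1, 0.4, -0.5]
width: 0.0439
gripper_force: 25.0
```

```bash
python3 -m crank '[{"dx":0,"dy":0,"dz":-0.001,"twist":0,"grip":-0.5},{"dx":0,"dy":0,"dz":-0.001,"twist":0,"grip":-0.5},{"dx":0,"dy":0,"dz":-0.001,"twist":0,"grip":-0.5},{"dx":0,"dy":0,"dz":-0.001,"twist":0,"grip":-0.5},{"dx":0,"dy":0,"dz":-0.001,"twist":0,"grip":-0.5}]'
```

```text
t: 7.33
eef_pos: [0.4855, 0.1998, 0.0397]
ee_rot: [-3.141, -0.001, -0.247]
force: [-4.6, -1.1, 12.2]
width: 0.0436
gripper_force: 25.0
```

Contact at 12 N upward, so it is seated. Release and rise.

```bash
python3 -m crank '[{"dx":0,"dy":0,"dz":0.0005,"twist":0,"grip":0.1},{"dx":0,"dy":0,"dz":0.0005,"twist":0,"grip":0.3},{"dx":0,"dy":0,"dz":0.0005,"twist":0,"grip":0.6},{"dx":0,"dy":0,"dz":0.0005,"twist":0,"grip":0.8},{"dx":0,"dy":0,"dz":0.0005,"twist":0,"grip":0.8}]'
python3 -m crank '[{"dx":0,"dy":0,"dz":0,"twist":0,"grip":0.8},{"dx":0,"dy":0,"dz":0,"twist":0,"grip":0.8},{"dx":0,"dy":0,"dz":0.01,"twist":0,"grip":0.8},{"dx":0,"dy":0,"dz":0.03,"twist":0,"grip":0.8},{"dx":0,"dy":0,"dz":0.06,"twist":0,"grip":0.8}]'
python3 -m crank '[{"dx":0,"dy":0,"dz":0.03,"twist":0,"grip":1},{"dx":0,"dy":0,"dz":0.06,"twist":0,"grip":1},{"dx":0,"dy":0,"dz":0.08,"twist":0,"grip":1},{"dx":0,"dy":0,"dz":0.08,"twist":0,"grip":1},{"dx":0,"dy":0,"dz":0.08,"twist":0,"grip":1}]'
python3 - <<'E'
from h import *
c,im=snap('wrist','w3')
E
```

```text
t: 7.75
eef_pos: [0.4853, 0.1996, 0.0389]
ee_rot: [3.141, 0.0, -0.248]
force: [0.4, 0.9, 0.4]
width: 0.0693
gripper_force: 0.0
t: 8.17
eef_pos: [0.4839, 0.1985, 0.0982]
ee_rot: [3.138, 0.003, -0.248]
force: [0.2, -0.7, 0.4]
width: 0.0788
gripper_force: 0.0
t: 8.58
eef_pos: [0.4858, 0.2001, 0.1811]
ee_rot: [-3.138, -0.002, -0.247]
force: [-0.3, -0.9, -0.2]
width: 0.0872
gripper_force: 0.0
```

View pics/w3.png

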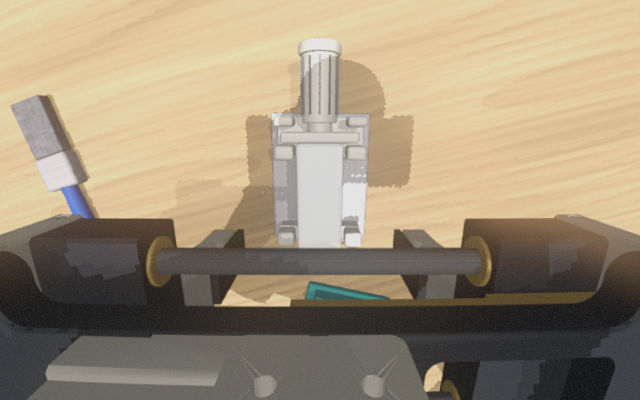

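The bottle lies in the rest with its collar in the slot between the post pairs (280–358,137). The cap is shut and points out, with its tip at (320,42). Now go to the cap, 110 mm along the axis (dx +107, dy −27 mm), and down to TCP z 0.033.

```bash
python3 -m crank '[{"dx":0.03,"dy":-0.008,"dz":0,"twist":0,"grip":1},{"dx":0.06,"dy":-0.015,"dz":0,"twist":0,"grip":1},{"dx":0.09,"dy":-0.023,"dz":0,"twist":0,"grip":1},{"dx":0.107,"dy":-0.027,"dz":-0.01,"twist":0,"grip":1},{"dx":0.107,"dy":-0.027,"dz":-0.03,"twist":0,"grip":1}]' | head -2
python3 -m crank '[{"dx":0,"dy":0,"dz":-0.03,"twist":0,"grip":1},{"dx":0,"dy":0,"dz":-0.06,"twist":0,"grip":1},{"dx":0,"dy":0,"dz":-0.09,"twist":0,"grip":1},{"dx":0,"dy":0,"dz":-0.11,"twist":0,"grip":1},{"dx":0,"dy":0,"dz":-0.117,"twist":0,"grip":1}]'
python3 -m crank '[{"dx":0,"dy":0,"dz":0,"twist":0,"grip":0.4},{"dx":0,"dy":0,"dz":0,"twist":0,"grip":0},{"dx":0,"dy":0,"dz":0,"twist":0,"grip":-0.1},{"dx":0,"dy":0,"dz":0,"twist":0,"grip":-0.1},{"dx":0,"dy":0,"dz":0,"twist":0,"grip":-0.1}]' 25
```

```text
t: 9.05
eef_pos: [0.596, 0.172, 0.149]
t: 9.47
eef_pos: [0.5893, 0.1709, 0.0272]
ee_rot: [3.136, 0.006, -0.248]
force: [-0.1, 0.5, 0.3]
width: 0.0877
gripper_force: 0.0
t: 9.88
eef_pos: [0.593, 0.1731, 0.0335]
ee_rot: [-3.14, -0.002, -0.247]
force: [0.0, 0.3, -0.5]
width: 0.0598
gripper_force: 0.0
```

```bash
python3 -m crank '[{"dx":0,"dy":0,"dz":0,"twist":0,"grip":-0.6},{"dx":0,"dy":0,"dz":0,"twist":0,"grip":-0.6},{"dx":0,"dy":0,"dz":0,"twist":0,"grip":-0.6},{"dx":0,"dy":0,"dz":0,"twist":0,"grip":-0.6},{"dx":0,"dy":0,"dz":0,"twist":0,"grip":-0.6}]' 25
python3 -m crank '[{"dx":0,"dy":0,"dz":0,"twist":0,"grip":-0.6},{"dx":0,"dy":0,"dz":0,"twist":0,"grip":-0.6},{"dx":0,"dy":0,"dz":0,"twist":0,"grip":-0.6},{"dx":0,"dy":0,"dz":0,"twist":0,"grip":-0.6},{"dx":0,"dy":0,"dz":0,"twist":0,"grip":-0.6}]' 25
```

```text
t: 10.3
eef_pos: [0.5924, 0.1727, 0.0322]
ee_rot: [-3.141, -0.0, -0.247]
force: [0.1, -0.4, 1.0]
width: 0.0335
gripper_force: 25.0
t: 10.72
eef_pos: [0.5924, 0.1727, 0.0321]
ee_rot: [-3.142, -0.0, -0.247]
force: [0.8, -0.2, 1.8]
width: 0.0333
gripper_force: 25.0
```

```bash
python3 -m crank '[{"dx":0.003,"dy":-0.001,"dz":0,"twist":0,"grip":-0.6},{"dx":0.006,"dy":-0.0015,"dz":0,"twist":0,"grip":-0.6},{"dx":0.01,"dy":-0.0025,"dz":0,"twist":0,"grip":-0.6},{"dx":0.013,"dy":-0.0033,"dz":0,"twist":0,"grip":-0.6},{"dx":0.016,"dy":-0.004,"dz":0,"twist":0,"grip":-0.6}]'
python3 -m crank '[{"dx":0.003,"dy":-0.001,"dz":0,"twist":0,"grip":-0.6},{"dx":0.006,"dy":-0.0015,"dz":0,"twist":0,"grip":-0.6},{"dx":0.009,"dy":-0.0023,"dz":0,"twist":0,"grip":-0.6},{"dx":0.011,"dy":-0.0028,"dz":0,"twist":0,"grip":-0.6},{"dx":0.013,"dy":-0.0033,"dz":0,"twist":0,"grip":-0.6}]'
```

```text
t: 11.13
eef_pos: [0.6068, 0.1682, 0.0314]
ee_rot: [3.14, 0.003, -0.249]
force: [-7.2, 1.8, 4.0]
width: 0.0331
gripper_force: 25.0
t: 11.55
eef_pos: [0.6196, 0.165, 0.0312]
ee_rot: [3.14, 0.003, -0.248]
force: [-7.2, 3.0, 2.5]
width: 0.033
gripper_force: 25.0
```

```bash
python3 -m crank '[{"dx":0.001,"dy":-0.0002,"dz":0,"twist":0,"grip":-0.6},{"dx":0.002,"dy":-0.0005,"dz":0,"twist":0,"grip":-0.6},{"dx":0.003,"dy":-0.0007,"dz":0,"twist":0,"grip":-0.6},{"dx":0.004,"dy":-0.001,"dz":0,"twist":0,"grip":-0.6},{"dx":0.004,"dy":-0.001,"dz":0,"twist":0,"grip":-0.6}]'
```

```text
t: 11.97
eef_pos: [0.6237, 0.1639, 0.0312]
ee_rot: [3.14, 0.003, -0.249]
force: [-5.6, 2.5, 2.8]
width: 0.0336
gripper_force: 25.0
```

```bash
python3 -m crank '[{"dx":0.001,"dy":-0.0002,"dz":0,"twist":0,"grip":-0.6},{"dx":0.002,"dy":-0.0005,"dz":0,"twist":0,"grip":-0.6},{"dx":0.003,"dy":-0.0007,"dz":0,"twist":0,"grip":-0.6},{"dx":0.003,"dy":-0.0007,"dz":0,"twist":0,"grip":-0.6},{"dx":0.003,"dy":-0.0007,"dz":0,"twist":0,"grip":-0.6}]'
```

```text
t: 12.38
eef_pos: [0.6244, 0.1635, 0.0305]
ee_rot: [3.139, 0.007, -0.249]
force: [-13.3, 5.8, 3.2]
width: 0.0334
gripper_force: 25.0
```

Force rose to 14.5 N with the travel stopped, so that is the hard stop. Ease off 2 mm, open, rise and check.

```bash
python3 -m crank '[{"dx":-0.001,"dy":0.0002,"dz":0,"twist":0,"grip":-0.6},{"dx":-0.002,"dy":0.0005,"dz":0,"twist":0,"grip":-0.6},{"dx":-0.002,"dy":0.0005,"dz":0,"twist":0,"grip":0},{"dx":-0.002,"dy":0.0005,"dz":0,"twist":0,"grip":0.5},{"dx":-0.002,"dy":0.0005,"dz":0,"twist":0,"grip":1}]'
python3 -m crank '[{"dx":0,"dy":0,"dz":0,"twist":0,"grip":1},{"dx":0,"dy":0,"dz":0,"twist":0,"grip":1},{"dx":0,"dy":0,"dz":0,"twist":0,"grip":1},{"dx":0,"dy":0,"dz":0.01,"twist":0,"grip":1},{"dx":0,"dy":0,"dz":0.03,"twist":0,"grip":1}]' | tail -3
python3 -m crank '[{"dx":0,"dy":0,"dz":0.03,"twist":0,"grip":1},{"dx":-0.03,"dy":0.007,"dz":0.06,"twist":0,"grip":1},{"dx":-0.06,"dy":0.015,"dz":0.09,"twist":0,"grip":1},{"dx":-0.09,"dy":0.022,"dz":0.11,"twist":0,"grip":1},{"dx":-0.12,"dy":0.03,"dz":0.12,"twist":0,"grip":1}]' | tail -3
python3 -m crank '[{"dx":-0.01,"dy":0.002,"dz":0,"twist":0,"grip":1},{"dx":-0.015,"dy":0.004,"dz":0,"twist":0,"grip":1},{"dx":-0.015,"dy":0.004,"dz":0,"twist":0,"grip":1},{"dx":-0.015,"dy":0.004,"dz":0,"twist":0,"grip":1},{"dx":-0.015,"dy":0.004,"dz":0,"twist":0,"grip":1}]'
python3 - <<'E'
from h import *
c,im=snap('wrist','w4')
E
```

```text
t: 12.8
eef_pos: [0.6268, 0.1641, 0.032]
ee_rot: [-3.141, -0.001, -0.247]
force: [0.1, 0.6, 0.1]
width: 0.0478
gripper_force: 0.0
force: [-0.4, 0.1, 0.1]
width: 0.0812
gripper_force: 0.0
force: [-0.1, 1.0, 0.9]
width: 0.0874
gripper_force: 0.0
t: 14.05
eef_pos: [0.4919, 0.1979, 0.1814]
ee_rot: [3.14, 0.0, -0.248]
force: [0.2, -0.2, 1.3]
width: 0.0877
gripper_force: 0.0
```

View pics/w4.png

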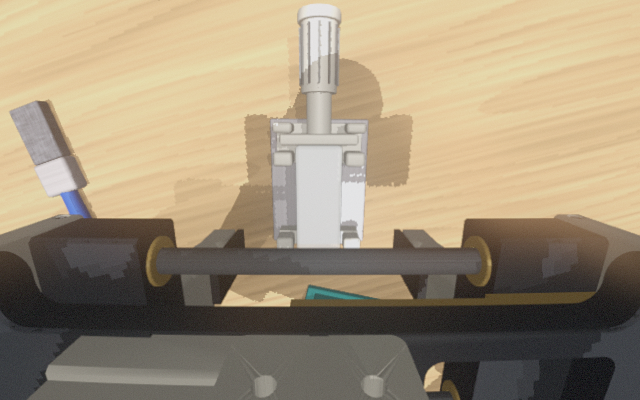

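The cap is clearly out: its stem shows at (319,93–135), with the tip at (320,8). The collar is still in the slot at (276–358,139). Quick numeric check, then hand in.

```bash
python3 - <<'E'
from h import *
c=cal('wrist'); s=arm.get_state(); P=np.array(s['eef_pos'])[:2]; y=s['ee_rot'][2]
R=np.array([[np.cos(y),np.sin(y)],[-np.sin(y),np.cos(y)]])
L=lambda p,z:((onz(c,p,z)[:,:2]-P)@R.T*1000).round(1)
col=L([[276,135],[358,135],[276,144],[358,144]],.074).mean(0); rest=L([[273,122],[367,122]],.01).mean(0); back=L([[319,91]],.062)[0]
print('collar',col,'rest origin',rest-[84,0],'bottle-rest',col-[60,0]-(rest-[84,0]),'cap ext',back[0]-col[0]-12)
E
```

```text
collar [56.775  1.85 ] rest origin [-10.4  -1.2] bottle-rest [7.175 3.05 ] cap ext 31.22500000000001
```

Collar slack in the slot is at most 4 mm. The earlier, closer measurement of the rest puts the bottle about 3.5 mm forward and 2.4 mm across, within tolerance, with the cap about 30 mm out. Handing in.

```bash
python3 -c "
from station import arm
print(arm.job_done())"
```

```text
the job is handed in; nothing more can be done
None
```

The bottle lies seated in the rest with its collar in the cross slot and the cap pulled out to its stop (about 30 mm). The gripper is clear, and I handed the job in at about 14 s. No verdict came back.

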